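# Kit the new parts for an alternator overhaul

### The job

Load the kit tray for the alternator overhaul: collect the new pulley, the new bearing, the slip ring and the voltage regulator from the bench and set each one down flat in the foam recess made for it, lowering it in rather than dropping it. The rusty old pulley and bearing do not belong in the kit: leave them where they lie.

Things in the scene. Friction and masses are not known exactly. Their poses are not given: they have to be found in the camera images.
- pulley_c (a point): new alternator pulley: bright silver multi-groove steel pulley lying flat, round, 60 mm across, 34 mm high, about 0.3 kg; this point is its centre, half-way up (17 mm over its underside), z along its axis
- bearing_c (a point): new ball bearing: bright steel ring with a black seal on its face, lying flat, 40 mm across, 17.5 mm high, about 0.11 kg; this point is its centre, half-way up (8.75 mm over its underside), z along its axis
- slipring_c (a point): new slip ring: upright green plastic cylinder with two copper bands, 29 mm across, 32 mm high, about 0.06 kg; this point is its centre, half-way up (16 mm over its underside), z along its axis
- regulator_c (a point): new voltage regulator: black plastic block 60 x 28 mm (long side along its x) and 13 mm high, with a silver finned heat sink 34 x 28 mm on its middle that makes it 26 mm high there, about 0.09 kg; this point is the centre, 13 mm over its underside. Pick it up by the heat sink, across the 28 mm (its y)
- pulley_nest_floor (a point): place of the pulley: black foam insert, 103 mm square, fixed in the kit tray, with the largest round (80 mm across) recess 5 mm deep with a yellow floor; this point is the centre of that floor, 20 mm above the bench (foam top 25 mm, tray rim 24 mm above the bench). x, y axes along the tray's sides. The four inserts lie two by two, centres 104 mm apart, in any arrangement
- bearing_nest_floor (a point): place of the bearing: black foam insert, 103 mm square, fixed in the kit tray, with a middle-sized round (62 mm across) recess 5 mm deep with a yellow floor; this point is the centre of that floor, 20 mm above the bench (foam top 25 mm, tray rim 24 mm above the bench). x, y axes along the tray's sides. The four inserts lie two by two, centres 104 mm apart, in any arrangement
- slipring_nest_floor (a point): place of the slip ring: black foam insert, 103 mm square, fixed in the kit tray, with the smallest round (46 mm across) recess 5 mm deep with a yellow floor; this point is the centre of that floor, 20 mm above the bench (foam top 25 mm, tray rim 24 mm above the bench). x, y axes along the tray's sides. The four inserts lie two by two, centres 104 mm apart, in any arrangement
- regulator_nest_floor (a point): place of the regulator: black foam insert, 103 mm square, fixed in the kit tray, with an oblong (80 mm along its x, 48 mm along its y) recess 5 mm deep with a yellow floor; this point is the centre of that floor, 20 mm above the bench (foam top 25 mm, tray rim 24 mm above the bench). x, y axes along the tray's sides. The four inserts lie two by two, centres 104 mm apart, in any arrangement
- old_pulley_c (a point): worn pulley, rust brown all over, otherwise of the same shape and size as the new one; not to be moved; this point is its centre, 17 mm over its underside
- old_bearing_c (a point): worn bearing, rust brown all over, otherwise of the same shape and size as the new one; not to be moved; this point is its centre, 8.75 mm over its underside

How it is judged:
By the outcome, as a careful person would: the job done as asked, in the order asked, and still so for the second after the job is handed in, with the robot touching nothing.
It also fails if it takes over 112 s, if anything falls off the work surface, if the arm or the gripper's body presses on something with over 40 N, if the wrist force passes 120 N, or if a joint passes its speed limit or range.

### The arm

A 6-joint arm with a two-finger parallel gripper is mounted at the origin on the work surface. World frame = base frame: x ahead of the robot, y to its left, z up, the work surface at z = 0. Lengths are in m, angles in rad, forces in N, time in s.
With the tool pointing down it reaches from about 0.35 to 0.775 m from the base axis. Payload 7.3 kg.
Tool frame: the origin (TCP) lies between the finger pads; the fingertips stand 14 mm ahead of it and the grasp point (between the pads) lies 5 mm behind it (tip_extent is the distance from the TCP to the fingertips, in m); z points along the fingers, y is the direction in which the jaws open and shut (so a half turn about z gives the same grasp; the last joint's range is limited). The gripper opens to 92 mm and grips with 3 to 60 N. Pads are 19 mm wide; open, the fingers measure 130 mm over their backs; the gripper's body (75 mm by 190 mm) begins 47 mm behind the grasp point.
Start: joints at [1.022, 0.342, 1.524, -0, 1.275, -0.146], TCP at [0.206, 0.483, 0.241] pointing down, gripper open.
Joint ranges: [-2.53, 2.53], [-0.77, 2.02], [0.04, 2.7], [-1, 4.14], [0.28, 2.66], [-3.11, 3.11]. Speed limits (rad/s): [2.57, 2.57, 3.14, 3.14, 3.14, 3.14].

### API

Orientations are given as [roll, pitch, yaw] about the fixed x, y, z axes, in that order (R = Rz(yaw) Ry(pitch) Rx(roll)).
In Python, from rig import * gives the robot as it stands.
- The arm moves only by the tool carry_out, never from a script. Its argument "plan" is a list of rows, each an object of numbers: "jaw": the opening, from 0 (shut) to 1 (fully open); "tx", "ty", "tz": the shift along the world's x, y, z in m; "ax", "ay", "az": the turn, a rotation vector about the world's x, y, z in degrees. A call has 1 to 12 rows; each row is the pose to reach, as a shift and turn from the pose commanded when the call began; what a row does not reach only later rows make up. A row lasts 1/10 s, in which the tool goes at most 50 mm and 8.59 degrees, less where a joint would pass 70% of its speed; a pose out of reach is approached as far as the arm can. A call with a gripper value outside its range is refused whole. The fingers move at their own pace and stop on an object; the grip force is fixed at half the most. Time passes only in rows, so rows that repeat a pose let the fingers close. It gives the time, the measured TCP pose, the force and the opening at its end, in the units of the state.
- read_state(): the state, without advancing time (a new reading comes with each control period).
- capture(name): name is "side" or "top" or "wrist"; returns (picture, depth): 420x560x3 uint8, red, green, blue; 420x560 float32, m along the optical axis (not along the pixel's ray), 0 where there is no reading.
- camera_model(name): a dict with "camera_matrix" (3x3 intrinsics, pixels), "R" (3x3) and "t" (3): a world point X has camera coordinates R X + t. Camera axes: x right, y down, z forward; pixel columns grow to the right and rows downward; lengths in m; the calibration is good to about 2 mm. A picture is of the moment at which its call begins: read the wrist's pose just before it. camera_model takes no time and is no camera call; for the wrist camera it gives the pose at the moment of the call.
- close_job(): hands the job in, once; it reports no verdict.
The state is a dict: "time": time; "qpos": joint angles; "joint_velocities": joint speeds; "joint_efforts": joint torques, N m; "tool_pos": TCP position; "tool_rot": TCP orientation; "wrist_force": force on the tool from outside, world axes, zero at the start; "ft_torque": the same for the moment, N m; "opening": opening from 0.0 (shut) to 1.0 (fully open).
Only numpy, scipy, OpenCV 4.12 (cv2) and the standard library are available. Lean on these libraries where they do the work, as an engineer would, in place of code of your own. Each camera call takes 0.05 s, during which the arm holds its last target. There are 200 camera calls.

## Working session

There is one attempt and no reset: what is moved stays moved. The work goes in short steps, Python scripts to look and compute and a tool call to move; the robot and the scene stay as the last step left them, time stands still between calls to the robot, and variables do not carry over. Pictures are saved under pics/ and viewed, about 12 in all and at most 16, crops included, and the job is handed in when it is done.

Besides the shell and the picture viewer there is one more tool, called in YAML: its name, and indented under it one key for each argument. carry_out: Moves the arm, as the interface text tells. Its arguments: {"type":"object","properties":{"plan":{"type":"array","items":{"type":"object","properties":{"jaw":{"type":"number"},"tx":{"type":"number"},"ty":{"type":"number"},"tz":{"type":"number"},"ax":{"type":"number"},"ay":{"type":"number"},"az":{"type":"number"}}}}},"required":["plan"]}

```bash
mkdir -p pics; cat > h.py <<'E'
from rig import *
import numpy as np, cv2
def snap(n,f):
    im,d=capture(n); m=camera_model(n)
    cv2.imwrite('pics/'+f+'.png',im[:,:,::-1]); np.savez('pics/'+f+'.npz',im=im,d=d,K=m['camera_matrix'],R=m['R'],t=m['t'])
def load(f):
    z=np.load('pics/'+f+'.npz'); return z['im'],z['d'],z['K'],z['R'],z['t']
def ray(K,R,t,uv,z):
    uv=np.atleast_2d(np.asarray(uv,float)); r=np.c_[uv,np.ones(len(uv))]@np.linalg.inv(K).T@R; c=-R.T@t
    return c+r*((z-c[2])/r[:,2])[:,None]
def cloud(d,K,R,t):
    v,u=np.indices(d.shape); p=np.stack([u,v,np.ones_like(u)],-1)@np.linalg.inv(K).T*d[...,None]
    return (p-t)@R
E
python3 - <<'E'
from h import *
s=read_state(); print(s)
for n in('top','side'):
    snap(n,n+'0'); m=camera_model(n); print(n,-m['R'].T@m['t'],m['R'][2])
a=cv2.imread('pics/top0.png'); 
E
```

```text
{'time': 0.0, 'qpos': array([ 1.02200393e+00,  3.42718780e-01,  1.52498979e+00,  6.11062446e-06,
        1.27539051e+00, -1.45991321e-01]), 'joint_velocities': array([ 0.00018388,  0.000278  , -0.00170701,  0.0003523 ,  0.00036379,
       -0.00052924]), 'joint_efforts': array([-4.29802794e-04, -4.31228828e+01, -2.44219851e+01,  7.17144390e-02,
        5.59333863e-02, -1.47729434e-04]), 'tool_pos': array([0.2055763 , 0.48267364, 0.24005649]), 'tool_rot': array([-3.14010310e+00, -2.24925485e-04,  2.73878963e+00]), 'wrist_force': array([ 0.35307252,  0.09876726, -0.286118  ]), 'ft_torque': array([-0.04386616, -0.0009825 , -0.00573469]), 'opening': 1.0028186849698326}
top [ 4.27760743e-01 -1.99272651e-05  1.08071686e+00] [ 0.10350826 -0.00465387 -0.99461771]
side [ 0.11577674 -0.72062434  0.59672548] [ 0.43113394  0.71058195 -0.55605469]
```

View pics/top0.png

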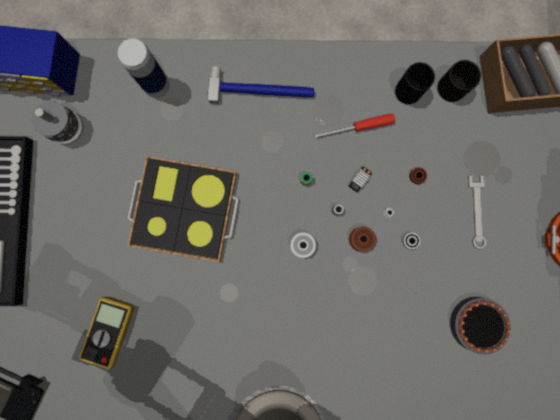

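View pics/side0.png

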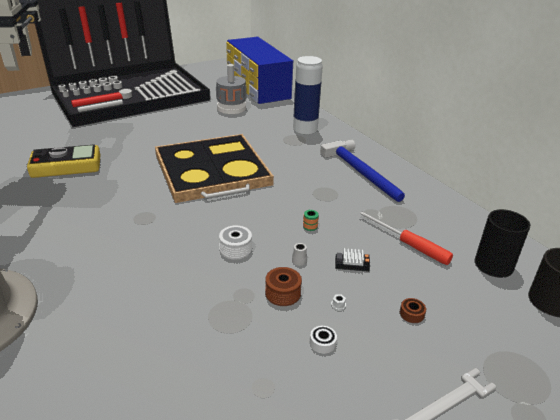

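The top view shows:
- **Tray:** at (183,208), with recesses oblong (166,183), round (208,191), round (200,233) and small (157,226).
- **Parts:** new pulley (303,245), new bearing (412,241), slip ring (306,178), regulator (360,179).
- **Leave alone:** old pulley (363,239), old bearing (418,175), and two small spacers at (339,210) and (390,212).

```bash
python3 - <<'E'
from h import *
im,d,K,R,t=load('top0'); P=cloud(d,K,R,t); print(K[0,0])
hsv=cv2.cvtColor(im,cv2.COLOR_RGB2HSV)
print('bench z',np.median(P[300:320,220:340,2]))
m=cv2.inRange(hsv,(22,120,80),(35,255,255)); m[:150]=0;m[265:]=0;m[:,:130]=0;m[:,240:]=0
for c in cv2.findContours(m,0,1)[0]:
    if cv2.contourArea(c)<50: continue
    w=ray(K,R,t,c[:,0,:],.020)[:,:2]; q=np.float32(w*1000)
    mk=np.zeros_like(m);cv2.drawContours(mk,[c],-1,1,-1)
    rr=cv2.minAreaRect(q); print('nest',np.round(rr[0],1),np.round(rr[1],1),round(rr[2],1),'circ',np.round(cv2.minEnclosingCircle(q)[1]*2,1),'z',np.median(P[mk>0][:,2]))
for n,uv,h in [('pulley',(303,245),.034),('bearing',(412,241),.0175),('slip',(306,178),.032),('reg',(360,179),.026),('oldp',(363,239),.034),('oldb',(418,175),.0175),('sp1',(339,210),.0),('sp2',(390,212),.0)]:
    u,v=uv; s=18; Q=P[v-s:v+s,u-s:u+s]; mk=((Q[...,2]>.006)).astype(np.uint8)
    nl,lab,st,ce=cv2.connectedComponentsWithStats(mk); k=1+np.argmin(np.hypot(*(ce[1:]-s).T)+1000*(st[1:,4]<15))
    q=Q[lab==k]; zt=np.percentile(q[:,2],95); tq=q[q[:,2]>zt-.005]
    # outline of the top, cast onto the top plane
    vu=np.argwhere((lab==k)&(Q[...,2]>zt-.005)); w=ray(K,R,t,np.c_[vu[:,1]+u-s,vu[:,0]+v-s],h)[:,:2]*1000
    c,r=cv2.minEnclosingCircle(np.float32(w)); rr=cv2.minAreaRect(np.float32(w))
    print(n,'ztop',round(zt,4),'circ',np.round(c,1),round(2*r,1),'rect',np.round(rr[0],1),np.round(rr[1],1),round(rr[2],1),'reach',round(np.hypot(*c)))
x=cv2.resize(im[150:270,120:440],None,fx=2.5,fy=2.5,interpolation=2)
E
```

```text
444.4985611326052
bench z 0.001280500588963048
nest [468.6 190.9] [59.5 59.7] 0.4 circ 62.4 z 0.021987708272344562
nest [486.8 294.9] [45.5 42.8] 1.9 circ 46.5 z 0.02198000298165466
nest [570.8 174.3] [77.6 79.5] 0.4 circ 80.7 z 0.022014531064844182
nest [589.2 277.2] [48.2 80.8] 80.3 circ 89.7 z 0.02203851913167534
pulley ztop 0.0388 circ [444.8 -51.7] 61.4 rect [443.9 -52.6] [58.4 56.4] 0.3 reach 448
bearing ztop 0.0224 circ [ 456.8 -314. ] 39.3 rect [ 456.7 -313.9] [36.6 37.7] 44.3 reach 554
slip ztop 0.0366 circ [604.2 -59.4] 30.2 rect [605.8 -60.7] [26.6 26.3] 0.4 reach 607
reg ztop 0.0288 circ [ 603.  -190.9] 62.3 rect [ 604.1 -189.4] [31.1 61.1] 53.1 reach 632
oldp ztop 0.0387 circ [ 460.  -194.8] 59.6 rect [ 460.1 -194.9] [56.3 58.8] 0.4 reach 500
oldb ztop 0.0222 circ [ 612.8 -335.5] 43.7 rect [ 615.3 -334.7] [36.8 38.8] 26.8 reach 699
sp1 ztop 0.0363 circ [ 532.8 -141. ] 23.1 rect [ 532.6 -140.9] [20.7 21. ] 45.1 reach 551
sp2 ztop 0.0212 circ [ 525.6 -266.6] 20.4 rect [ 526.1 -266.3] [16.8 17.9] 55.8 reach 589
```

carry_out:
  plan:
    - {"jaw": 1, "tx": 0.239, "ty": -0.535, "tz": -0.08}
    - {"jaw": 1, "tx": 0.239, "ty": -0.535, "tz": -0.08}
    - {"jaw": 1, "tx": 0.239, "ty": -0.535, "tz": -0.08}
    - {"jaw": 1, "tx": 0.239, "ty": -0.535, "tz": -0.08}
    - {"jaw": 1, "tx": 0.239, "ty": -0.535, "tz": -0.08}
    - {"jaw": 1, "tx": 0.239, "ty": -0.535, "tz": -0.08}
    - {"jaw": 1, "tx": 0.239, "ty": -0.535, "tz": -0.08}
    - {"jaw": 1, "tx": 0.239, "ty": -0.535, "tz": -0.08}
    - {"jaw": 1, "tx": 0.239, "ty": -0.535, "tz": -0.08}
    - {"jaw": 1, "tx": 0.239, "ty": -0.535, "tz": -0.08}
    - {"jaw": 1, "tx": 0.239, "ty": -0.535, "tz": -0.08}
    - {"jaw": 1, "tx": 0.239, "ty": -0.535, "tz": -0.08}

```text
validation failed for argument at $.pl...
```

```bash
python3 - <<'E'
from h import *
s=read_state(); print(s['time'],s['tool_pos'],s['tool_rot'],s['wrist_force'])
snap('wrist','w1')
im,d,K,R,t=load('w1'); print(-R.T@t, R[2])
P=cloud(d,K,R,t)
x,y,z=P[...,0],P[...,1],P[...,2]
near=(np.hypot(x-.445,y+.052)<.05)
m=(near&(z>.028)&(z<.05)&(d>0)).astype(np.uint8)
c=max(cv2.findContours(m,0,1)[0],key=cv2.contourArea)
w=ray(K,R,t,c[:,0,:],.034)[:,:2]; print(np.median(z[m>0]),cv2.minEnclosingCircle(np.float32(w*1000)),c[:,0].min(0),c[:,0].max(0))
print('bench',np.median(z[(z<.015)&(d>0)]))
E
```

```text
0.1 [0.20559113 0.48270798 0.2401374 ] [-3.14027294e+00 -1.78202917e-04  2.73883429e+00] [-0.15305729 -0.62268564  0.56993671]
[0.1346909  0.51404455 0.3852721 ] [ 0.25759798 -0.10991234 -0.9599805 ]Traceback (most recent call last):
  File "<stdin>", line 9, in <module>
ValueError: max() iterable argument is empty
```

View pics/w1.png

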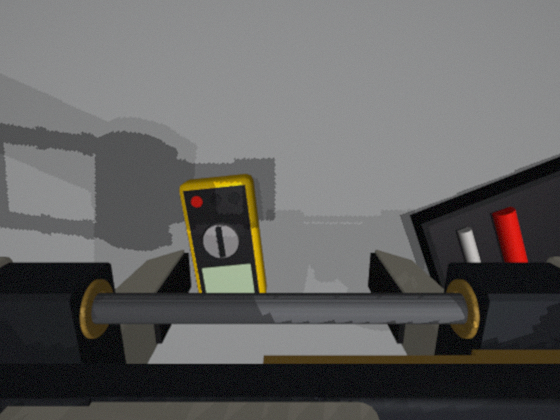

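The arm didn't move, because the call was rejected. The wrist picture therefore still shows the start position, with the multimeter at (222,240). I'll retry with every field filled in.

carry_out:
  plan:
    - {"jaw": 1.0, "tx": 0.239, "ty": -0.535, "tz": -0.08, "ax": 0.0, "ay": 0.0, "az": 0.0}
    - {"jaw": 1.0, "tx": 0.239, "ty": -0.535, "tz": -0.08, "ax": 0.0, "ay": 0.0, "az": 0.0}

```text
time: 0.35
tool_pos: [0.2461, 0.3919, 0.2265]
tool_rot: [-3.141, 0.0, 2.742]
wrist_force: [1.8, -0.1, 1.1]
opening: 1.0
```

carry_out:
  plan:
    - {"jaw": 1.0, "tx": 0.198, "ty": -0.444, "tz": -0.067, "ax": 0.0, "ay": 0.0, "az": 0.0}
    - {"jaw": 1.0, "tx": 0.198, "ty": -0.444, "tz": -0.067, "ax": 0.0, "ay": 0.0, "az": 0.0}
    - {"jaw": 1.0, "tx": 0.198, "ty": -0.444, "tz": -0.067, "ax": 0.0, "ay": 0.0, "az": 0.0}
    - {"jaw": 1.0, "tx": 0.198, "ty": -0.444, "tz": -0.067, "ax": 0.0, "ay": 0.0, "az": 0.0}
    - {"jaw": 1.0, "tx": 0.198, "ty": -0.444, "tz": -0.067, "ax": 0.0, "ay": 0.0, "az": 0.0}
    - {"jaw": 1.0, "tx": 0.198, "ty": -0.444, "tz": -0.067, "ax": 0.0, "ay": 0.0, "az": 0.0}
    - {"jaw": 1.0, "tx": 0.198, "ty": -0.444, "tz": -0.067, "ax": 0.0, "ay": 0.0, "az": 0.0}
    - {"jaw": 1.0, "tx": 0.198, "ty": -0.444, "tz": -0.067, "ax": 0.0, "ay": 0.0, "az": 0.0}
    - {"jaw": 1.0, "tx": 0.198, "ty": -0.444, "tz": -0.067, "ax": 0.0, "ay": 0.0, "az": 0.0}
    - {"jaw": 1.0, "tx": 0.198, "ty": -0.444, "tz": -0.067, "ax": 0.0, "ay": 0.0, "az": 0.0}
    - {"jaw": 1.0, "tx": 0.198, "ty": -0.444, "tz": -0.067, "ax": 0.0, "ay": 0.0, "az": 0.0}
    - {"jaw": 1.0, "tx": 0.198, "ty": -0.444, "tz": -0.067, "ax": 0.0, "ay": 0.0, "az": 0.0}

```text
time: 1.55
tool_pos: [0.4438, -0.0519, 0.1597]
tool_rot: [3.141, -0.002, 2.737]
wrist_force: [0.2, 0.7, 0.2]
opening: 1.001
```

```bash
cat > wl.py <<'E'
from h import *
import sys
# wl.py name x y h : refine an object's centre in the wrist view
n,x0,y0,h=sys.argv[1],*map(float,sys.argv[2:5])
s=read_state(); print(round(s['time'],2),s['tool_pos'].round(4),s['tool_rot'].round(4),s['wrist_force'].round(1),round(s['opening'],3))
snap('wrist',n); im,d,K,R,t=load(n); P=cloud(d,K,R,t); x,y,z=np.moveaxis(P,-1,0)
m=((np.hypot(x-x0,y-y0)<.05)&(z>h-.006)&(z<h+.012)&(d>0)).astype(np.uint8)
print('bench',np.median(z[(z<.012)&(d>0)]).round(4),'px',m.sum())
if m.sum()>50:
    c=max(cv2.findContours(m,0,1)[0],key=cv2.contourArea)
    w=np.float32(ray(K,R,t,c[:,0,:],h)[:,:2]*1000); cc,r=cv2.minEnclosingCircle(w)
    print('ztop',np.median(z[m>0]).round(4),'circ',np.round(cc,1),round(2*r,1),'rect',[np.round(a,1) for a in cv2.minAreaRect(w)],'uv',c[:,0].min(0),c[:,0].max(0))
E
python3 wl.py w2 .445 -.052 .034
```

```text
1.55 [ 0.4438 -0.0519  0.1597] [ 3.1414e+00 -1.7000e-03  2.7365e+00] [0.2 0.7 0.2] 1.001
bench 0.0014 px 3848
ztop 0.0356 circ [442.8 -52.2] 60.2 rect [array([442.6, -52.2]), array([58.8, 59.1]), np.float64(66.9)] uv [241 177] [311 245]
```

View pics/w2.png

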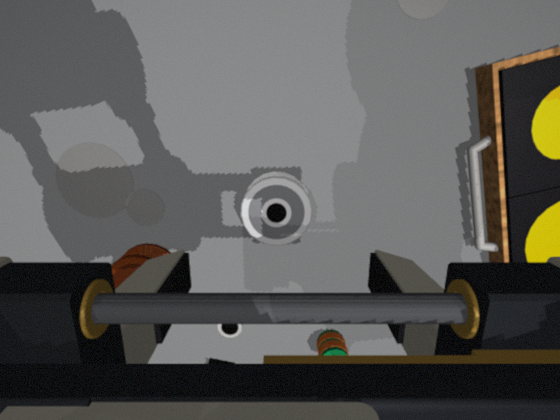

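The pulley is at (276,211) in the wrist view. It measures 60.2 mm across at (0.443,-0.052), which agrees with the top camera. I'll descend and grip.

carry_out:
  plan:
    - {"jaw": 1.0, "tx": -0.001, "ty": 0.0, "tz": -0.05, "ax": 0.0, "ay": 0.0, "az": 0.0}
    - {"jaw": 1.0, "tx": -0.001, "ty": 0.0, "tz": -0.1, "ax": 0.0, "ay": 0.0, "az": 0.0}
    - {"jaw": 1.0, "tx": -0.001, "ty": 0.0, "tz": -0.125, "ax": 0.0, "ay": 0.0, "az": 0.0}
    - {"jaw": 1.0, "tx": -0.001, "ty": 0.0, "tz": -0.139, "ax": 0.0, "ay": 0.0, "az": 0.0}
    - {"jaw": 1.0, "tx": -0.001, "ty": 0.0, "tz": -0.139, "ax": 0.0, "ay": 0.0, "az": 0.0}
    - {"jaw": 0.5, "tx": -0.001, "ty": 0.0, "tz": -0.139, "ax": 0.0, "ay": 0.0, "az": 0.0}
    - {"jaw": 0.5, "tx": -0.001, "ty": 0.0, "tz": -0.139, "ax": 0.0, "ay": 0.0, "az": 0.0}
    - {"jaw": 0.5, "tx": -0.001, "ty": 0.0, "tz": -0.139, "ax": 0.0, "ay": 0.0, "az": 0.0}
    - {"jaw": 0.5, "tx": -0.001, "ty": 0.0, "tz": -0.139, "ax": 0.0, "ay": 0.0, "az": 0.0}
    - {"jaw": 0.5, "tx": -0.001, "ty": 0.0, "tz": -0.139, "ax": 0.0, "ay": 0.0, "az": 0.0}
    - {"jaw": 0.5, "tx": -0.001, "ty": 0.0, "tz": -0.139, "ax": 0.0, "ay": 0.0, "az": 0.0}

```text
time: 2.7
tool_pos: [0.4435, -0.0518, 0.0219]
tool_rot: [-3.141, 0.001, 2.739]
wrist_force: [-2.7, -2.2, 7.8]
opening: 0.643
```

carry_out:
  plan:
    - {"jaw": 0.3, "tx": 0.0, "ty": 0.0, "tz": 0.03, "ax": 0.0, "ay": 0.0, "az": 0.0}
    - {"jaw": 0.3, "tx": 0.0, "ty": 0.0, "tz": 0.07, "ax": 0.0, "ay": 0.0, "az": 0.0}
    - {"jaw": 0.3, "tx": 0.01, "ty": 0.02, "tz": 0.09, "ax": 0.0, "ay": 0.0, "az": 0.0}
    - {"jaw": 0.3, "tx": 0.03, "ty": 0.053, "tz": 0.09, "ax": 0.0, "ay": 0.0, "az": 0.0}
    - {"jaw": 0.3, "tx": 0.05, "ty": 0.088, "tz": 0.09, "ax": 0.0, "ay": 0.0, "az": 0.0}
    - {"jaw": 0.3, "tx": 0.07, "ty": 0.124, "tz": 0.09, "ax": 0.0, "ay": 0.0, "az": 0.0}
    - {"jaw": 0.3, "tx": 0.09, "ty": 0.159, "tz": 0.09, "ax": 0.0, "ay": 0.0, "az": 0.0}
    - {"jaw": 0.3, "tx": 0.108, "ty": 0.191, "tz": 0.09, "ax": 0.0, "ay": 0.0, "az": 0.0}
    - {"jaw": 0.3, "tx": 0.12, "ty": 0.212, "tz": 0.09, "ax": 0.0, "ay": 0.0, "az": 0.0}
    - {"jaw": 0.3, "tx": 0.128, "ty": 0.226, "tz": 0.09, "ax": 0.0, "ay": 0.0, "az": 0.0}
    - {"jaw": 0.3, "tx": 0.128, "ty": 0.226, "tz": 0.09, "ax": 0.0, "ay": 0.0, "az": 0.0}

```text
time: 3.8
tool_pos: [0.5713, 0.1763, 0.1103]
tool_rot: [3.141, -0.001, 2.741]
wrist_force: [-0.3, 0.1, -3.8]
opening: 0.638
```

```bash
python3 wl.py w3 .571 .174 .115;  python3 - <<'E'
from h import *
im,d,K,R,t=load('w3'); m=cv2.inRange(cv2.cvtColor(im,cv2.COLOR_RGB2HSV),(22,120,80),(35,255,255))
for c in cv2.findContours(m,0,1)[0]:
    if cv2.contourArea(c)>150:
        w=np.float32(ray(K,R,t,c[:,0,:],.02)[:,:2]*1000); print(cv2.minAreaRect(w),c[:,0].min(0),c[:,0].max(0))
E
```

```text
3.8 [0.5713 0.1763 0.1103] [ 3.1414e+00 -9.0000e-04  2.7407e+00] [-0.3  0.1 -3.8] 0.638
bench 0.0011 px 10703
ztop 0.1234 circ [564.6 178.9] 99.6 rect [array([557.3, 182. ]), array([99.6, 32.3]), np.float64(67.0)] uv [171 226] [388 292]
((557.21435546875, 176.73570251464844), (80.10201263427734, 51.6244010925293), 73.04502868652344) [221 173] [329 247]
((588.2434692382812, 276.0770263671875), (47.910457611083984, 80.48966979980469), 80.32608032226562) [376 132] [455 252]
((467.10089111328125, 189.88360595703125), (61.97734069824219, 61.296512603759766), 67.01690673828125) [189  26] [284 127]
((485.7481384277344, 293.3494873046875), (45.23453140258789, 43.473777770996094), 67.01697540283203) [362   0] [433  76]
```

View pics/w3.png

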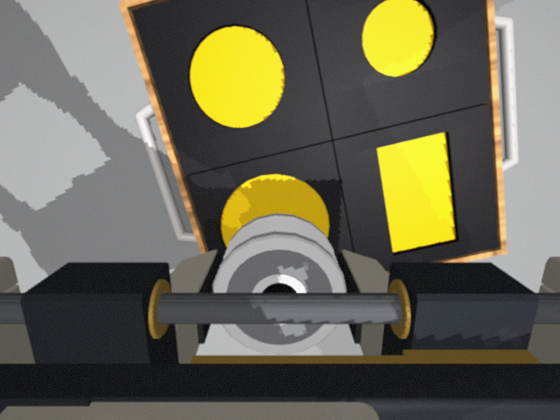

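The wrist view shows the pulley held level over its recess. The other recesses are at (237,76), (399,36) and (418,190). Lowering.

carry_out:
  plan:
    - {"jaw": 0.3, "tx": -0.001, "ty": -0.002, "tz": -0.03, "ax": 0.0, "ay": 0.0, "az": 0.0}
    - {"jaw": 0.3, "tx": -0.001, "ty": -0.002, "tz": -0.05, "ax": 0.0, "ay": 0.0, "az": 0.0}
    - {"jaw": 0.3, "tx": -0.001, "ty": -0.002, "tz": -0.06, "ax": 0.0, "ay": 0.0, "az": 0.0}
    - {"jaw": 0.3, "tx": -0.001, "ty": -0.002, "tz": -0.064, "ax": 0.0, "ay": 0.0, "az": 0.0}
    - {"jaw": 0.3, "tx": -0.001, "ty": -0.002, "tz": -0.066, "ax": 0.0, "ay": 0.0, "az": 0.0}
    - {"jaw": 0.3, "tx": -0.001, "ty": -0.002, "tz": -0.0675, "ax": 0.0, "ay": 0.0, "az": 0.0}
    - {"jaw": 0.3, "tx": -0.001, "ty": -0.002, "tz": -0.0675, "ax": 0.0, "ay": 0.0, "az": 0.0}

```text
time: 4.55
tool_pos: [0.5706, 0.1726, 0.0444]
tool_rot: [3.141, 0.001, 2.739]
wrist_force: [-0.0, -0.1, -3.1]
opening: 0.637
```

carry_out:
  plan:
    - {"jaw": 0.3, "tx": 0.0, "ty": 0.001, "tz": -0.001, "ax": 0.0, "ay": 0.0, "az": 0.0}
    - {"jaw": 0.3, "tx": 0.0, "ty": 0.001, "tz": -0.002, "ax": 0.0, "ay": 0.0, "az": 0.0}
    - {"jaw": 0.3, "tx": 0.0, "ty": 0.001, "tz": -0.002, "ax": 0.0, "ay": 0.0, "az": 0.0}

```text
time: 4.85
tool_pos: [0.5704, 0.1737, 0.042]
tool_rot: [3.141, 0.001, 2.739]
wrist_force: [0.0, 0.7, -2.1]
opening: 0.637
```

carry_out:
  plan:
    - {"jaw": 0.3, "tx": 0.0, "ty": 0.0, "tz": -0.0006, "ax": 0.0, "ay": 0.0, "az": 0.0}
    - {"jaw": 0.3, "tx": 0.0, "ty": 0.0, "tz": -0.0006, "ax": 0.0, "ay": 0.0, "az": 0.0}

```text
time: 5.05
tool_pos: [0.5704, 0.1737, 0.0419]
tool_rot: [3.141, 0.001, 2.739]
wrist_force: [-1.7, 0.9, 3.9]
opening: 0.634
```

Contact confirmed, at +3.9 N compared with about -3 N hanging free. Release and rise, then go to the bearing.

carry_out:
  plan:
    - {"jaw": 0.82, "tx": 0.0, "ty": 0.0, "tz": 0.0, "ax": 0.0, "ay": 0.0, "az": 0.0}
    - {"jaw": 0.82, "tx": 0.0, "ty": 0.0, "tz": 0.0, "ax": 0.0, "ay": 0.0, "az": 0.0}
    - {"jaw": 0.82, "tx": 0.0, "ty": 0.0, "tz": 0.0, "ax": 0.0, "ay": 0.0, "az": 0.0}
    - {"jaw": 0.82, "tx": 0.0, "ty": 0.0, "tz": 0.03, "ax": 0.0, "ay": 0.0, "az": 0.0}
    - {"jaw": 0.82, "tx": 0.0, "ty": 0.0, "tz": 0.08, "ax": 0.0, "ay": 0.0, "az": 0.0}
    - {"jaw": 0.82, "tx": 0.0, "ty": 0.0, "tz": 0.12, "ax": 0.0, "ay": 0.0, "az": 0.0}
    - {"jaw": 0.82, "tx": -0.113, "ty": -0.488, "tz": 0.12, "ax": 0.0, "ay": 0.0, "az": 0.0}
    - {"jaw": 0.82, "tx": -0.113, "ty": -0.488, "tz": 0.12, "ax": 0.0, "ay": 0.0, "az": 0.0}
    - {"jaw": 0.82, "tx": -0.113, "ty": -0.488, "tz": 0.12, "ax": 0.0, "ay": 0.0, "az": 0.0}

```text
time: 5.95
tool_pos: [0.5359, 0.0262, 0.1615]
tool_rot: [3.141, 0.001, 2.74]
wrist_force: [1.2, -0.4, -0.5]
opening: 0.82
```

```bash
python3 - <<'E'
from h import *
s=read_state(); print(s['time'],s['tool_pos'])
snap('top','t2'); im,d,K,R,t=load('t2'); P=cloud(d,K,R,t); x,y,z=np.moveaxis(P,-1,0)
m=((np.hypot(x-.571,y-.174)<.045)&(z>.045)&(z<.075)).astype(np.uint8); print(np.median(z[m>0]),m.sum())
if m.sum()>20:
    c=max(cv2.findContours(m,0,1)[0],key=cv2.contourArea); print(cv2.minEnclosingCircle(np.float32(ray(K,R,t,c[:,0,:],.054)[:,:2]*1000)))
E
```

```text
5.95 [0.5358912  0.02618963 0.16145615]
0.05565908949829285 373
((572.0972900390625, 175.25311279296875), 29.683454513549805)
```

The pulley is seated: its top is at 0.054 after the depth bias, and it's within about 2 mm of the recess centre.

carry_out:
  plan:
    - {"jaw": 0.82, "tx": -0.079, "ty": -0.34, "tz": -0.02, "ax": 0.0, "ay": 0.0, "az": 0.0}
    - {"jaw": 0.82, "tx": -0.079, "ty": -0.34, "tz": -0.02, "ax": 0.0, "ay": 0.0, "az": 0.0}
    - {"jaw": 0.82, "tx": -0.079, "ty": -0.34, "tz": -0.02, "ax": 0.0, "ay": 0.0, "az": 0.0}
    - {"jaw": 0.82, "tx": -0.079, "ty": -0.34, "tz": -0.02, "ax": 0.0, "ay": 0.0, "az": 0.0}
    - {"jaw": 0.82, "tx": -0.079, "ty": -0.34, "tz": -0.02, "ax": 0.0, "ay": 0.0, "az": 0.0}
    - {"jaw": 0.82, "tx": -0.079, "ty": -0.34, "tz": -0.02, "ax": 0.0, "ay": 0.0, "az": 0.0}
    - {"jaw": 0.82, "tx": -0.079, "ty": -0.34, "tz": -0.02, "ax": 0.0, "ay": 0.0, "az": 0.0}
    - {"jaw": 0.82, "tx": -0.079, "ty": -0.34, "tz": -0.02, "ax": 0.0, "ay": 0.0, "az": 0.0}
    - {"jaw": 0.82, "tx": -0.079, "ty": -0.34, "tz": -0.02, "ax": 0.0, "ay": 0.0, "az": 0.0}
    - {"jaw": 0.82, "tx": -0.079, "ty": -0.34, "tz": -0.02, "ax": 0.0, "ay": 0.0, "az": 0.0}

```text
time: 7.0
tool_pos: [0.4575, -0.3116, 0.141]
tool_rot: [3.141, -0.001, 2.739]
wrist_force: [0.8, 0.5, 0.2]
opening: 0.818
```

```bash
python3 wl.py w4 .457 -.314 .0175
```

```text
7.0 [ 0.4575 -0.3116  0.141 ] [ 3.1410e+00 -6.0000e-04  2.7393e+00] [0.8 0.5 0.2] 0.818
bench 0.0013 px 1769
ztop 0.0191 circ [ 454.8 -313.6] 40.9 rect [array([ 454.8, -313.6]), array([39.1, 40.3]), np.float64(73.5)] uv [250 187] [297 234]
```

View pics/w4.png

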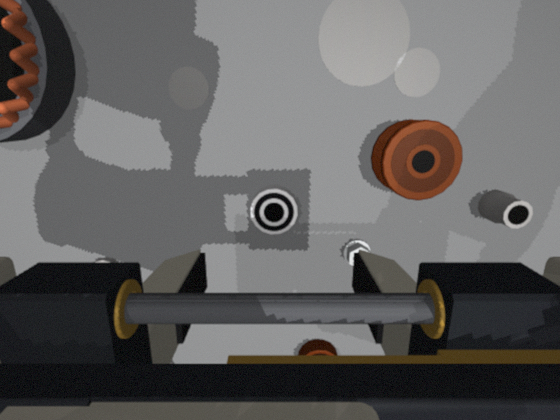

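The bearing is at (274,211), with its black seal visible and no rust. The spacer at (357,250) is clear of the finger path. Descend and grip.

carry_out:
  plan:
    - {"jaw": 0.82, "tx": -0.001, "ty": 0.0, "tz": -0.05, "ax": 0.0, "ay": 0.0, "az": 0.0}
    - {"jaw": 0.82, "tx": -0.001, "ty": 0.0, "tz": -0.09, "ax": 0.0, "ay": 0.0, "az": 0.0}
    - {"jaw": 0.82, "tx": -0.001, "ty": 0.0, "tz": -0.11, "ax": 0.0, "ay": 0.0, "az": 0.0}
    - {"jaw": 0.82, "tx": -0.001, "ty": 0.0, "tz": -0.12, "ax": 0.0, "ay": 0.0, "az": 0.0}
    - {"jaw": 0.82, "tx": -0.001, "ty": 0.0, "tz": -0.12, "ax": 0.0, "ay": 0.0, "az": 0.0}
    - {"jaw": 0.25, "tx": -0.001, "ty": 0.0, "tz": -0.12, "ax": 0.0, "ay": 0.0, "az": 0.0}
    - {"jaw": 0.25, "tx": -0.001, "ty": 0.0, "tz": -0.12, "ax": 0.0, "ay": 0.0, "az": 0.0}
    - {"jaw": 0.25, "tx": -0.001, "ty": 0.0, "tz": -0.12, "ax": 0.0, "ay": 0.0, "az": 0.0}
    - {"jaw": 0.25, "tx": -0.001, "ty": 0.0, "tz": -0.12, "ax": 0.0, "ay": 0.0, "az": 0.0}
    - {"jaw": 0.25, "tx": -0.001, "ty": 0.0, "tz": -0.12, "ax": 0.0, "ay": 0.0, "az": 0.0}
    - {"jaw": 0.25, "tx": -0.001, "ty": 0.0, "tz": -0.12, "ax": 0.0, "ay": 0.0, "az": 0.0}

```text
time: 8.15
tool_pos: [0.4566, -0.313, 0.0217]
tool_rot: [-3.141, 0.001, 2.739]
wrist_force: [0.4, -0.2, 4.7]
opening: 0.426
```

carry_out:
  plan:
    - {"jaw": 0.1, "tx": 0.0, "ty": 0.0, "tz": 0.03, "ax": 0.0, "ay": 0.0, "az": 0.0}
    - {"jaw": 0.1, "tx": 0.0, "ty": 0.0, "tz": 0.07, "ax": 0.0, "ay": 0.0, "az": 0.0}
    - {"jaw": 0.1, "tx": 0.0, "ty": 0.015, "tz": 0.1, "ax": 0.0, "ay": 0.0, "az": 0.0}
    - {"jaw": 0.1, "tx": 0.001, "ty": 0.045, "tz": 0.1, "ax": 0.0, "ay": 0.0, "az": 0.0}
    - {"jaw": 0.1, "tx": 0.002, "ty": 0.085, "tz": 0.1, "ax": 0.0, "ay": 0.0, "az": 0.0}
    - {"jaw": 0.1, "tx": 0.003, "ty": 0.125, "tz": 0.1, "ax": 0.0, "ay": 0.0, "az": 0.0}
    - {"jaw": 0.1, "tx": 0.004, "ty": 0.165, "tz": 0.1, "ax": 0.0, "ay": 0.0, "az": 0.0}
    - {"jaw": 0.1, "tx": 0.005, "ty": 0.205, "tz": 0.1, "ax": 0.0, "ay": 0.0, "az": 0.0}
    - {"jaw": 0.1, "tx": 0.006, "ty": 0.245, "tz": 0.1, "ax": 0.0, "ay": 0.0, "az": 0.0}
    - {"jaw": 0.1, "tx": 0.007, "ty": 0.285, "tz": 0.1, "ax": 0.0, "ay": 0.0, "az": 0.0}
    - {"jaw": 0.1, "tx": 0.008, "ty": 0.325, "tz": 0.1, "ax": 0.0, "ay": 0.0, "az": 0.0}
    - {"jaw": 0.1, "tx": 0.009, "ty": 0.36, "tz": 0.1, "ax": 0.0, "ay": 0.0, "az": 0.0}

```text
time: 9.35
tool_pos: [0.4649, 0.0493, 0.121]
tool_rot: [3.141, -0.0, 2.739]
wrist_force: [0.9, -0.1, -1.2]
opening: 0.426
```

carry_out:
  plan:
    - {"jaw": 0.1, "tx": 0.001, "ty": 0.04, "tz": 0.0, "ax": 0.0, "ay": 0.0, "az": 0.0}
    - {"jaw": 0.1, "tx": 0.002, "ty": 0.08, "tz": -0.0, "ax": 0.0, "ay": 0.0, "az": 0.0}
    - {"jaw": 0.1, "tx": 0.003, "ty": 0.115, "tz": 0.0, "ax": 0.0, "ay": 0.0, "az": 0.0}
    - {"jaw": 0.1, "tx": 0.003, "ty": 0.135, "tz": 0.0, "ax": 0.0, "ay": 0.0, "az": 0.0}
    - {"jaw": 0.1, "tx": 0.003, "ty": 0.142, "tz": 0.0, "ax": 0.0, "ay": 0.0, "az": 0.0}
    - {"jaw": 0.1, "tx": 0.003, "ty": 0.142, "tz": -0.03, "ax": 0.0, "ay": 0.0, "az": 0.0}
    - {"jaw": 0.1, "tx": 0.003, "ty": 0.142, "tz": -0.055, "ax": 0.0, "ay": 0.0, "az": 0.0}
    - {"jaw": 0.1, "tx": 0.003, "ty": 0.142, "tz": -0.07, "ax": 0.0, "ay": 0.0, "az": 0.0}
    - {"jaw": 0.1, "tx": 0.003, "ty": 0.142, "tz": -0.074, "ax": 0.0, "ay": 0.0, "az": 0.0}
    - {"jaw": 0.1, "tx": 0.003, "ty": 0.142, "tz": -0.076, "ax": 0.0, "ay": 0.0, "az": 0.0}
    - {"jaw": 0.1, "tx": 0.003, "ty": 0.142, "tz": -0.076, "ax": 0.0, "ay": 0.0, "az": 0.0}

```text
time: 10.45
tool_pos: [0.4688, 0.1891, 0.0456]
tool_rot: [3.141, 0.001, 2.738]
wrist_force: [-0.6, 0.1, -0.4]
opening: 0.429
```

```bash
python3 wl.py w5 .4675 .190 .0425
```

```text
10.45 [0.4688 0.1891 0.0456] [3.1411e+00 6.0000e-04 2.7383e+00] [-0.6  0.1 -0.4] 0.429
bench 0.0013 px 4943
ztop 0.0432 circ [459.9 194.4] 74.3 rect [array([461.4, 193.7]), array([74.3, 28.8]), np.float64(66.9)] uv [202 237] [357 292]
```

View pics/w5.png

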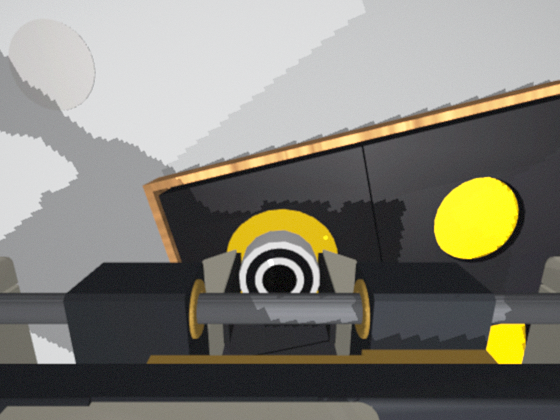

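The bearing is held level at (280,277) above its yellow floor. Lowering the last few mm.

carry_out:
  plan:
    - {"jaw": 0.1, "tx": -0.001, "ty": 0.001, "tz": -0.002, "ax": 0.0, "ay": 0.0, "az": 0.0}
    - {"jaw": 0.1, "tx": -0.001, "ty": 0.001, "tz": -0.003, "ax": 0.0, "ay": 0.0, "az": 0.0}
    - {"jaw": 0.1, "tx": -0.001, "ty": 0.001, "tz": -0.0036, "ax": 0.0, "ay": 0.0, "az": 0.0}
    - {"jaw": 0.1, "tx": -0.001, "ty": 0.001, "tz": -0.0036, "ax": 0.0, "ay": 0.0, "az": 0.0}

```text
time: 10.9
tool_pos: [0.4674, 0.1905, 0.0417]
tool_rot: [3.141, 0.0, 2.739]
wrist_force: [-0.2, 0.4, 0.5]
opening: 0.422
```

carry_out:
  plan:
    - {"jaw": 0.1, "tx": 0.0, "ty": 0.0, "tz": -0.0005, "ax": 0.0, "ay": 0.0, "az": 0.0}
    - {"jaw": 0.1, "tx": 0.0, "ty": 0.0, "tz": -0.0005, "ax": 0.0, "ay": 0.0, "az": 0.0}

```text
time: 11.1
tool_pos: [0.4674, 0.1905, 0.0416]
tool_rot: [3.141, 0.0, 2.739]
wrist_force: [-2.1, 0.0, 6.5]
opening: 0.425
```

carry_out:
  plan:
    - {"jaw": 0.62, "tx": 0.0, "ty": 0.0, "tz": 0.0, "ax": 0.0, "ay": 0.0, "az": 0.0}
    - {"jaw": 0.62, "tx": 0.0, "ty": 0.0, "tz": 0.0, "ax": 0.0, "ay": 0.0, "az": 0.0}
    - {"jaw": 0.62, "tx": 0.0, "ty": 0.0, "tz": 0.0, "ax": 0.0, "ay": 0.0, "az": 0.0}
    - {"jaw": 0.62, "tx": 0.0, "ty": 0.0, "tz": 0.03, "ax": 0.0, "ay": 0.0, "az": 0.0}
    - {"jaw": 0.62, "tx": 0.0, "ty": 0.0, "tz": 0.08, "ax": 0.0, "ay": 0.0, "az": 0.0}
    - {"jaw": 0.62, "tx": 0.0, "ty": 0.0, "tz": 0.1, "ax": 0.0, "ay": 0.0, "az": 0.0}
    - {"jaw": 0.7, "tx": 0.137, "ty": -0.251, "tz": 0.1, "ax": 0.0, "ay": 0.0, "az": 0.0}
    - {"jaw": 0.7, "tx": 0.137, "ty": -0.251, "tz": 0.1, "ax": 0.0, "ay": 0.0, "az": 0.0}
    - {"jaw": 0.7, "tx": 0.137, "ty": -0.251, "tz": 0.1, "ax": 0.0, "ay": 0.0, "az": 0.0}
    - {"jaw": 0.7, "tx": 0.137, "ty": -0.251, "tz": 0.1, "ax": 0.0, "ay": 0.0, "az": 0.0}
    - {"jaw": 0.7, "tx": 0.137, "ty": -0.251, "tz": 0.1, "ax": 0.0, "ay": 0.0, "az": 0.0}
    - {"jaw": 0.7, "tx": 0.137, "ty": -0.251, "tz": 0.1, "ax": 0.0, "ay": 0.0, "az": 0.0}

```text
time: 12.3
tool_pos: [0.6054, -0.0637, 0.1408]
tool_rot: [-3.141, 0.001, 2.737]
wrist_force: [0.5, -0.2, 0.5]
opening: 0.7
```

```bash
python3 wl.py w6 .605 -.060 .032;python3 - <<'E'
from h import *
snap('top','t3'); im,d,K,R,t=load('t3'); P=cloud(d,K,R,t); x,y,z=np.moveaxis(P,-1,0)
m=((np.hypot(x-.468,y-.19)<.045)&(z>.0325)&(z<.06)).astype(np.uint8); print(np.median(z[m>0]),m.sum())
c=max(cv2.findContours(m,0,1)[0],key=cv2.contourArea); print(cv2.minEnclosingCircle(np.float32(ray(K,R,t,c[:,0,:],.0375)[:,:2]*1000)))
E
```

```text
12.3 [ 0.6054 -0.0637  0.1408] [-3.1414e+00  6.0000e-04  2.7371e+00] [ 0.5 -0.2  0.5] 0.7
bench 0.001 px 1082
ztop 0.0332 circ [604.9 -65.5] 30.4 rect [array([604.8, -65.2]), array([28.3, 29.4]), np.float64(66.7)] uv [262 195] [298 231]
0.038819071291755755 231
((468.1459655761719, 191.56552124023438), 20.114473342895508)
```

View pics/w6.png

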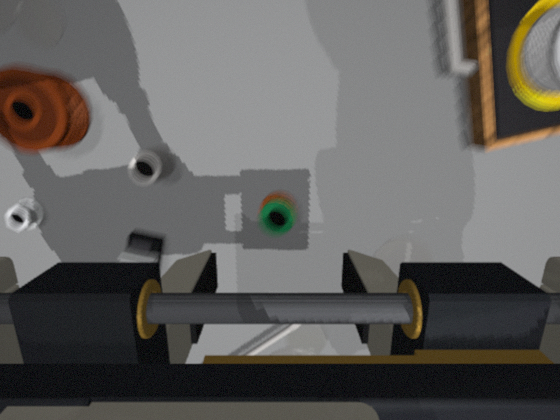

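The bearing is seated, with its top at 0.0375 and centred at (468,191). The slip ring shows at (279,215), but this frame is motion-blurred, so I'll retake it.

```bash
python3 wl.py w7 .605 -.060 .032
```

```text
12.4 [ 0.606  -0.0652  0.1404] [-3.1409e+00  1.7000e-03  2.7341e+00] [-0.4  0.6  0.2] 0.703
bench 0.0011 px 1088
ztop 0.0331 circ [601.2 -58. ] 30.5 rect [array([601.2, -58. ]), array([29. , 29.3]), np.float64(66.7)] uv [263 194] [300 230]
```

```bash
python3 wl.py w8 .605 -.060 .032;python3 wl.py w9 .605 -.060 .032; python3 -c "
from h import *
s=read_state();print(s['joint_velocities'].round(3),s['tool_pos'])"
```

```text
12.45 [ 0.6047 -0.0627  0.1403] [-3.1416e+00 -4.0000e-04  2.7354e+00] [ 0.4  0.3 -0. ] 0.697
bench 0.0013 px 1088
ztop 0.0333 circ [601.9 -59. ] 30.5 rect [array([601.9, -59. ]), array([28.3, 29.4]), np.float64(66.8)] uv [261 197] [297 233]
12.5 [ 0.604  -0.061   0.1403] [ 3.1414e+00 -1.4000e-03  2.7371e+00] [0.4 0.2 0.1] 0.703
bench 0.0014 px 1078
ztop 0.0334 circ [602.4 -59.7] 30.7 rect [array([602.4, -59.3]), array([28.3, 30.4]), np.float64(66.0)] uv [260 198] [296 235]
[ 0.025 -0.014  0.01  -0.001 -0.002 -0.002] [ 0.60373028 -0.06004523  0.1405075 ]
```

The arm overshot and has now settled. The slip ring is at (0.603,-0.060). Descend and grip.

carry_out:
  plan:
    - {"jaw": 0.7, "tx": -0.002, "ty": 0.0, "tz": -0.04, "ax": 0.0, "ay": 0.0, "az": 0.0}
    - {"jaw": 0.7, "tx": -0.002, "ty": 0.0, "tz": -0.08, "ax": 0.0, "ay": 0.0, "az": 0.0}
    - {"jaw": 0.7, "tx": -0.002, "ty": 0.0, "tz": -0.105, "ax": 0.0, "ay": 0.0, "az": 0.0}
    - {"jaw": 0.7, "tx": -0.002, "ty": 0.0, "tz": -0.119, "ax": 0.0, "ay": 0.0, "az": 0.0}
    - {"jaw": 0.7, "tx": -0.002, "ty": 0.0, "tz": -0.119, "ax": 0.0, "ay": 0.0, "az": 0.0}
    - {"jaw": 0.15, "tx": -0.002, "ty": 0.0, "tz": -0.119, "ax": 0.0, "ay": 0.0, "az": 0.0}
    - {"jaw": 0.15, "tx": -0.002, "ty": 0.0, "tz": -0.119, "ax": 0.0, "ay": 0.0, "az": 0.0}
    - {"jaw": 0.15, "tx": -0.002, "ty": 0.0, "tz": -0.119, "ax": 0.0, "ay": 0.0, "az": 0.0}
    - {"jaw": 0.15, "tx": -0.002, "ty": 0.0, "tz": -0.119, "ax": 0.0, "ay": 0.0, "az": 0.0}
    - {"jaw": 0.15, "tx": -0.002, "ty": 0.0, "tz": -0.119, "ax": 0.0, "ay": 0.0, "az": 0.0}
    - {"jaw": 0.15, "tx": -0.002, "ty": 0.0, "tz": -0.119, "ax": 0.0, "ay": 0.0, "az": 0.0}

```text
time: 13.65
tool_pos: [0.6026, -0.0607, 0.0226]
tool_rot: [3.141, 0.001, 2.739]
wrist_force: [-0.3, -0.0, 4.1]
opening: 0.308
```

carry_out:
  plan:
    - {"jaw": 0.0, "tx": 0.0, "ty": 0.0, "tz": 0.03, "ax": 0.0, "ay": 0.0, "az": 0.0}
    - {"jaw": 0.0, "tx": 0.0, "ty": 0.0, "tz": 0.07, "ax": 0.0, "ay": 0.0, "az": 0.0}
    - {"jaw": 0.0, "tx": -0.005, "ty": 0.015, "tz": 0.1, "ax": 0.0, "ay": 0.0, "az": 0.0}
    - {"jaw": 0.0, "tx": -0.016, "ty": 0.05, "tz": 0.1, "ax": 0.0, "ay": 0.0, "az": 0.0}
    - {"jaw": 0.0, "tx": -0.029, "ty": 0.09, "tz": 0.1, "ax": 0.0, "ay": 0.0, "az": 0.0}
    - {"jaw": 0.0, "tx": -0.043, "ty": 0.13, "tz": 0.1, "ax": 0.0, "ay": 0.0, "az": 0.0}
    - {"jaw": 0.0, "tx": -0.056, "ty": 0.17, "tz": 0.1, "ax": 0.0, "ay": 0.0, "az": 0.0}
    - {"jaw": 0.0, "tx": -0.069, "ty": 0.21, "tz": 0.1, "ax": 0.0, "ay": 0.0, "az": 0.0}
    - {"jaw": 0.0, "tx": -0.082, "ty": 0.25, "tz": 0.1, "ax": 0.0, "ay": 0.0, "az": 0.0}
    - {"jaw": 0.0, "tx": -0.095, "ty": 0.29, "tz": 0.1, "ax": 0.0, "ay": 0.0, "az": 0.0}
    - {"jaw": 0.0, "tx": -0.107, "ty": 0.325, "tz": 0.1, "ax": 0.0, "ay": 0.0, "az": 0.0}
    - {"jaw": 0.0, "tx": -0.1165, "ty": 0.3545, "tz": 0.1, "ax": 0.0, "ay": 0.0, "az": 0.0}

```text
time: 14.85
tool_pos: [0.4847, 0.2958, 0.1219]
tool_rot: [-3.142, -0.0, 2.74]
wrist_force: [-0.0, -1.2, -1.0]
opening: 0.309
```

carry_out:
  plan:
    - {"jaw": 0.0, "tx": 0.0, "ty": 0.0, "tz": 0.0, "ax": 0.0, "ay": 0.0, "az": 0.0}
    - {"jaw": 0.0, "tx": 0.0, "ty": 0.0, "tz": -0.03, "ax": 0.0, "ay": 0.0, "az": 0.0}
    - {"jaw": 0.0, "tx": 0.0, "ty": 0.0, "tz": -0.055, "ax": 0.0, "ay": 0.0, "az": 0.0}
    - {"jaw": 0.0, "tx": 0.0, "ty": 0.0, "tz": -0.065, "ax": 0.0, "ay": 0.0, "az": 0.0}
    - {"jaw": 0.0, "tx": 0.0, "ty": 0.0, "tz": -0.07, "ax": 0.0, "ay": 0.0, "az": 0.0}
    - {"jaw": 0.0, "tx": 0.0, "ty": 0.0, "tz": -0.07, "ax": 0.0, "ay": 0.0, "az": 0.0}

```text
time: 15.45
tool_pos: [0.4862, 0.2935, 0.052]
tool_rot: [-3.141, -0.0, 2.738]
wrist_force: [-0.1, 0.3, -1.1]
opening: 0.306
```

```bash
python3 wl.py w10 .486 .294 .06
```

```text
15.45 [0.4862 0.2935 0.052 ] [-3.1414e+00 -1.0000e-04  2.7382e+00] [-0.1  0.3 -1.1] 0.306
bench 0.0018 px 2779
ztop 0.0629 circ [476.9 298.8] 52.3 rect [array([479.1, 298. ]), array([51.6, 16.4]), np.float64(66.9)] uv [221 259] [337 292]
```

View pics/w10.png

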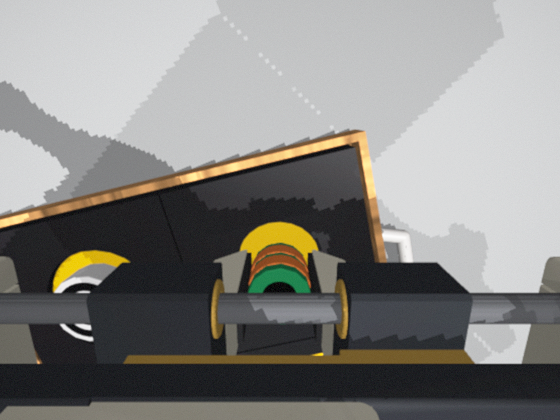

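The slip ring is upright at (279,270) over its recess, and the bearing sits in its own at (85,290). Lowering.

carry_out:
  plan:
    - {"jaw": 0.0, "tx": 0.0, "ty": 0.0, "tz": -0.004, "ax": 0.0, "ay": 0.0, "az": 0.0}
    - {"jaw": 0.0, "tx": 0.0, "ty": 0.0, "tz": -0.007, "ax": 0.0, "ay": 0.0, "az": 0.0}
    - {"jaw": 0.0, "tx": 0.0, "ty": 0.0, "tz": -0.0085, "ax": 0.0, "ay": 0.0, "az": 0.0}
    - {"jaw": 0.0, "tx": 0.0, "ty": 0.0, "tz": -0.009, "ax": 0.0, "ay": 0.0, "az": 0.0}
    - {"jaw": 0.0, "tx": 0.0, "ty": 0.0, "tz": -0.009, "ax": 0.0, "ay": 0.0, "az": 0.0}

```text
time: 16.0
tool_pos: [0.4859, 0.2939, 0.043]
tool_rot: [3.141, 0.0, 2.739]
wrist_force: [0.9, 0.0, -0.4]
opening: 0.308
```

carry_out:
  plan:
    - {"jaw": 0.0, "tx": 0.0, "ty": 0.0, "tz": -0.0005, "ax": 0.0, "ay": 0.0, "az": 0.0}
    - {"jaw": 0.0, "tx": 0.0, "ty": 0.0, "tz": -0.0008, "ax": 0.0, "ay": 0.0, "az": 0.0}
    - {"jaw": 0.0, "tx": 0.0, "ty": 0.0, "tz": -0.0008, "ax": 0.0, "ay": 0.0, "az": 0.0}

```text
time: 16.3
tool_pos: [0.4859, 0.294, 0.0426]
tool_rot: [3.141, 0.0, 2.739]
wrist_force: [-0.4, 0.6, 3.4]
opening: 0.305
```

carry_out:
  plan:
    - {"jaw": 0.48, "tx": 0.0, "ty": 0.0, "tz": 0.0, "ax": 0.0, "ay": 0.0, "az": 0.0}
    - {"jaw": 0.48, "tx": 0.0, "ty": 0.0, "tz": 0.0, "ax": 0.0, "ay": 0.0, "az": 0.0}
    - {"jaw": 0.48, "tx": 0.0, "ty": 0.0, "tz": 0.0, "ax": 0.0, "ay": 0.0, "az": 0.0}
    - {"jaw": 0.48, "tx": 0.0, "ty": 0.0, "tz": 0.03, "ax": 0.0, "ay": 0.0, "az": 0.0}
    - {"jaw": 0.48, "tx": 0.0, "ty": 0.0, "tz": 0.08, "ax": 0.0, "ay": 0.0, "az": 0.0}
    - {"jaw": 0.48, "tx": 0.0, "ty": 0.0, "tz": 0.1, "ax": 0.0, "ay": 0.0, "az": 0.0}
    - {"jaw": 0.7, "tx": 0.117, "ty": -0.484, "tz": 0.1, "ax": 0.0, "ay": 0.0, "az": -13.8}
    - {"jaw": 0.7, "tx": 0.117, "ty": -0.484, "tz": 0.1, "ax": 0.0, "ay": 0.0, "az": -13.8}
    - {"jaw": 0.7, "tx": 0.117, "ty": -0.484, "tz": 0.1, "ax": 0.0, "ay": 0.0, "az": -13.8}
    - {"jaw": 0.7, "tx": 0.117, "ty": -0.484, "tz": 0.1, "ax": 0.0, "ay": 0.0, "az": -13.8}
    - {"jaw": 0.7, "tx": 0.117, "ty": -0.484, "tz": 0.1, "ax": 0.0, "ay": 0.0, "az": -13.8}
    - {"jaw": 0.7, "tx": 0.117, "ty": -0.484, "tz": 0.1, "ax": 0.0, "ay": 0.0, "az": -13.8}

```text
time: 17.5
tool_pos: [0.5565, 0.0003, 0.1423]
tool_rot: [3.141, 0.0, 2.498]
wrist_force: [-0.0, 1.0, -0.3]
opening: 0.698
```

Remaining distance to (0.603,-0.190): 0.0465 in x and -0.190 in y, slowing near the end.

carry_out:
  plan:
    - {"jaw": 0.7, "tx": 0.011, "ty": -0.045, "tz": 0.0, "ax": 0.0, "ay": 0.0, "az": 0.0}
    - {"jaw": 0.7, "tx": 0.022, "ty": -0.09, "tz": 0.0, "ax": 0.0, "ay": 0.0, "az": 0.0}
    - {"jaw": 0.7, "tx": 0.033, "ty": -0.135, "tz": 0.0, "ax": 0.0, "ay": 0.0, "az": 0.0}
    - {"jaw": 0.7, "tx": 0.041, "ty": -0.17, "tz": 0.0, "ax": 0.0, "ay": 0.0, "az": 0.0}
    - {"jaw": 0.7, "tx": 0.0465, "ty": -0.188, "tz": 0.0, "ax": 0.0, "ay": 0.0, "az": 0.0}
    - {"jaw": 0.7, "tx": 0.0465, "ty": -0.188, "tz": 0.0, "ax": 0.0, "ay": 0.0, "az": 0.0}
    - {"jaw": 0.7, "tx": 0.0465, "ty": -0.188, "tz": 0.0, "ax": 0.0, "ay": 0.0, "az": 0.0}
    - {"jaw": 0.7, "tx": 0.0465, "ty": -0.188, "tz": 0.0, "ax": 0.0, "ay": 0.0, "az": 0.0}

```text
time: 18.3
tool_pos: [0.6026, -0.1844, 0.1421]
tool_rot: [3.141, -0.001, 2.499]
wrist_force: [0.5, 0.2, 0.5]
opening: 0.701
```

```bash
python3 wl.py w11 .603 -.190 .026; python3 - <<'E'
from h import *
im,d,K,R,t=load('w11'); P=cloud(d,K,R,t); x,y,z=np.moveaxis(P,-1,0)
for lo,hi,h in((.010,.019,.013),(.021,.035,.026),(.010,.035,.013)):
    m=((np.hypot(x-.603,y+.19)<.045)&(z>lo)&(z<hi)).astype(np.uint8)
    vu=np.argwhere(m); w=np.float32(P[m>0][:,:2]*1000); print(h,m.sum(),[np.round(a,1) for a in cv2.minAreaRect(w)])
snap('top','t4'); im,d,K,R,t=load('t4'); P=cloud(d,K,R,t); x,y,z=np.moveaxis(P,-1,0)
m=((np.hypot(x-.486,y-.294)<.04)&(z>.04)&(z<.07)).astype(np.uint8); print(np.median(z[m>0]),m.sum())
c=max(cv2.findContours(m,0,1)[0],key=cv2.contourArea); print('slip',cv2.minEnclosingCircle(np.float32(ray(K,R,t,c[:,0,:],.052)[:,:2]*1000)))
E
```

```text
18.3 [ 0.6026 -0.1844  0.1421] [ 3.1414e+00 -9.0000e-04  2.4990e+00] [0.5 0.2 0.5] 0.701
bench 0.0013 px 1613
ztop 0.0246 circ [ 607.3 -195.1] 50.6 rect [array([ 607.4, -196.1]), array([27.5, 45. ]), np.float64(53.6)] uv [253 202] [287 254]
0.013 507 [array([ 604.1, -193.3]), array([27.6, 59.9]), np.float64(53.7)]
0.026 1278 [array([ 604. , -193.5]), array([27.5, 57.1]), np.float64(53.6)]
0.013 2357 [array([ 604. , -193.4]), array([27.7, 60. ]), np.float64(53.6)]
0.0533917036818172 140
slip ((487.04254150390625, 293.02093505859375), 16.18769073486328)
```

View pics/w11.png

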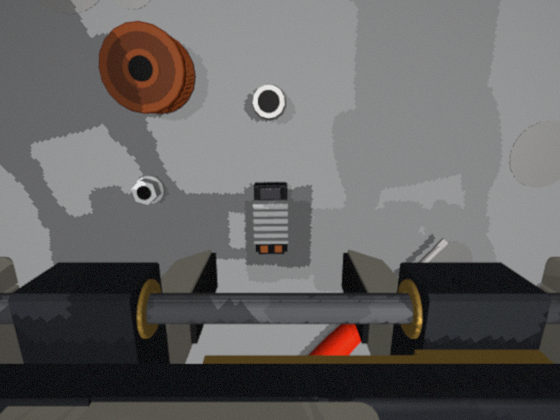

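The slip ring is seated, with its top at 0.053 and centred at (487,293). The regulator is at (270,218), well aligned with the jaws. I'll take one more still reading, since the arm was settling.

```bash
for i in 1 2 3; do python3 - <<E
from h import *
s=read_state(); print(s['tool_pos'].round(4),s['tool_rot'][2])
snap('wrist','w12$i')
im,d,K,R,t=load('w12$i'); P=cloud(d,K,R,t); x,y,z=np.moveaxis(P,-1,0)
m=((np.hypot(x-.603,y+.19)<.045)&(z>.01)&(z<.035)); print([np.round(a,1) for a in cv2.minAreaRect(np.float32(P[m][:,:2]*1000))])
E
done
```

```text
[ 0.6027 -0.1843  0.1423] 2.499507889340501
[array([ 603.8, -193.4]), array([27.9, 59.6]), np.float64(53.6)]
[ 0.6028 -0.1845  0.1424] 2.499413831964941
[array([ 603.8, -193.4]), array([27.8, 59.6]), np.float64(53.6)]
[ 0.6029 -0.1847  0.1424] 2.4992951473947205
[array([ 603.8, -193.7]), array([27.7, 60.3]), np.float64(53.6)]
```

Readings are steady: the regulator is at (0.604,-0.193), long axis at -36.4°. I'll grip it with the fingertips about 11 mm up.

carry_out:
  plan:
    - {"jaw": 0.7, "tx": 0.001, "ty": -0.008, "tz": -0.04, "ax": 0.0, "ay": 0.0, "az": 0.4}
    - {"jaw": 0.7, "tx": 0.001, "ty": -0.008, "tz": -0.08, "ax": 0.0, "ay": 0.0, "az": 0.4}
    - {"jaw": 0.7, "tx": 0.001, "ty": -0.008, "tz": -0.105, "ax": 0.0, "ay": 0.0, "az": 0.4}
    - {"jaw": 0.7, "tx": 0.001, "ty": -0.008, "tz": -0.117, "ax": 0.0, "ay": 0.0, "az": 0.4}
    - {"jaw": 0.7, "tx": 0.001, "ty": -0.008, "tz": -0.117, "ax": 0.0, "ay": 0.0, "az": 0.4}
    - {"jaw": 0.15, "tx": 0.001, "ty": -0.008, "tz": -0.117, "ax": 0.0, "ay": 0.0, "az": 0.4}
    - {"jaw": 0.15, "tx": 0.001, "ty": -0.008, "tz": -0.117, "ax": 0.0, "ay": 0.0, "az": 0.4}
    - {"jaw": 0.15, "tx": 0.001, "ty": -0.008, "tz": -0.117, "ax": 0.0, "ay": 0.0, "az": 0.4}
    - {"jaw": 0.15, "tx": 0.001, "ty": -0.008, "tz": -0.117, "ax": 0.0, "ay": 0.0, "az": 0.4}
    - {"jaw": 0.15, "tx": 0.001, "ty": -0.008, "tz": -0.117, "ax": 0.0, "ay": 0.0, "az": 0.4}
    - {"jaw": 0.15, "tx": 0.001, "ty": -0.008, "tz": -0.117, "ax": 0.0, "ay": 0.0, "az": 0.4}

```text
time: 19.65
tool_pos: [0.6041, -0.1938, 0.0258]
tool_rot: [3.141, 0.001, 2.505]
wrist_force: [-1.4, -0.3, 4.0]
opening: 0.299
```

carry_out:
  plan:
    - {"jaw": 0.0, "tx": 0.0, "ty": 0.0, "tz": 0.03, "ax": 0.0, "ay": 0.0, "az": 0.0}
    - {"jaw": 0.0, "tx": 0.0, "ty": 0.0, "tz": 0.07, "ax": 0.0, "ay": 0.0, "az": 0.0}
    - {"jaw": 0.0, "tx": 0.0, "ty": 0.015, "tz": 0.105, "ax": 0.0, "ay": 0.0, "az": 1.0}
    - {"jaw": 0.0, "tx": -0.002, "ty": 0.045, "tz": 0.105, "ax": 0.0, "ay": 0.0, "az": 3.0}
    - {"jaw": 0.0, "tx": -0.003, "ty": 0.085, "tz": 0.105, "ax": 0.0, "ay": 0.0, "az": 6.0}
    - {"jaw": 0.0, "tx": -0.004, "ty": 0.125, "tz": 0.105, "ax": 0.0, "ay": 0.0, "az": 9.0}
    - {"jaw": 0.0, "tx": -0.006, "ty": 0.165, "tz": 0.105, "ax": 0.0, "ay": 0.0, "az": 12.0}
    - {"jaw": 0.0, "tx": -0.007, "ty": 0.205, "tz": 0.105, "ax": 0.0, "ay": 0.0, "az": 15.0}
    - {"jaw": 0.0, "tx": -0.008, "ty": 0.245, "tz": 0.105, "ax": 0.0, "ay": 0.0, "az": 18.0}
    - {"jaw": 0.0, "tx": -0.01, "ty": 0.285, "tz": 0.105, "ax": 0.0, "ay": 0.0, "az": 21.0}
    - {"jaw": 0.0, "tx": -0.011, "ty": 0.325, "tz": 0.105, "ax": 0.0, "ay": 0.0, "az": 24.0}
    - {"jaw": 0.0, "tx": -0.012, "ty": 0.36, "tz": 0.105, "ax": 0.0, "ay": 0.0, "az": 26.7}

```text
time: 20.85
tool_pos: [0.5913, 0.1683, 0.13]
tool_rot: [3.141, -0.001, 2.974]
wrist_force: [-0.2, -0.1, -1.4]
opening: 0.303
```

carry_out:
  plan:
    - {"jaw": 0.0, "tx": -0.001, "ty": 0.04, "tz": 0.0, "ax": 0.0, "ay": 0.0, "az": 0.0}
    - {"jaw": 0.0, "tx": -0.002, "ty": 0.075, "tz": 0.0, "ax": 0.0, "ay": 0.0, "az": 0.0}
    - {"jaw": 0.0, "tx": -0.003, "ty": 0.1, "tz": 0.0, "ax": 0.0, "ay": 0.0, "az": 0.0}
    - {"jaw": 0.0, "tx": -0.0035, "ty": 0.11, "tz": 0.0, "ax": 0.0, "ay": 0.0, "az": 0.0}
    - {"jaw": 0.0, "tx": -0.0035, "ty": 0.11, "tz": -0.025, "ax": 0.0, "ay": 0.0, "az": 0.0}
    - {"jaw": 0.0, "tx": -0.0035, "ty": 0.11, "tz": -0.05, "ax": 0.0, "ay": 0.0, "az": 0.0}
    - {"jaw": 0.0, "tx": -0.0035, "ty": 0.11, "tz": -0.065, "ax": 0.0, "ay": 0.0, "az": 0.0}
    - {"jaw": 0.0, "tx": -0.0035, "ty": 0.11, "tz": -0.075, "ax": 0.0, "ay": 0.0, "az": 0.0}
    - {"jaw": 0.0, "tx": -0.0035, "ty": 0.11, "tz": -0.075, "ax": 0.0, "ay": 0.0, "az": 0.0}
    - {"jaw": 0.0, "tx": -0.0035, "ty": 0.11, "tz": -0.075, "ax": 0.0, "ay": 0.0, "az": 0.0}

```text
time: 21.85
tool_pos: [0.589, 0.2761, 0.056]
tool_rot: [3.141, 0.001, 2.97]
wrist_force: [-0.5, -0.1, -1.6]
opening: 0.299
```

```bash
python3 wl.py w13 .5885 .2765 .056
```

```text
21.85 [0.589  0.2761 0.056 ] [3.1410e+00 1.0000e-03 2.9705e+00] [-0.5 -0.1 -1.6] 0.299
bench 0.0017 px 4533
ztop 0.0557 circ [578.2 279.8] 61.5 rect [array([582. , 279.1]), array([61.5, 23.8]), np.float64(80.2)] uv [214 246] [345 292]
```

View pics/w13.png

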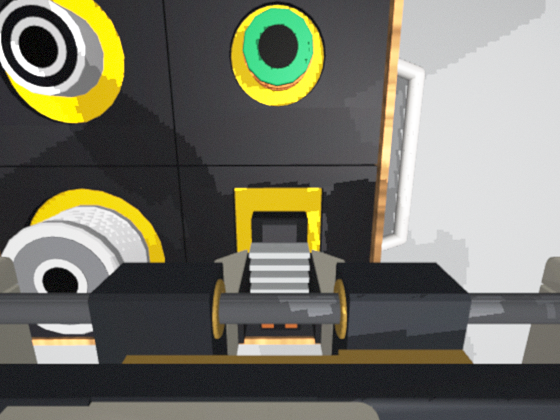

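The other three parts sit in their recesses, and the regulator is square over its own at (279,240). Lowering.

carry_out:
  plan:
    - {"jaw": 0.0, "tx": 0.0, "ty": 0.0, "tz": -0.004, "ax": 0.0, "ay": 0.0, "az": 0.0}
    - {"jaw": 0.0, "tx": 0.0, "ty": 0.0, "tz": -0.0075, "ax": 0.0, "ay": 0.0, "az": 0.0}
    - {"jaw": 0.0, "tx": 0.0, "ty": 0.0, "tz": -0.009, "ax": 0.0, "ay": 0.0, "az": 0.0}
    - {"jaw": 0.0, "tx": 0.0, "ty": 0.0, "tz": -0.01, "ax": 0.0, "ay": 0.0, "az": 0.0}
    - {"jaw": 0.0, "tx": 0.0, "ty": 0.0, "tz": -0.01, "ax": 0.0, "ay": 0.0, "az": 0.0}

```text
time: 22.4
tool_pos: [0.5882, 0.2763, 0.0458]
tool_rot: [3.142, -0.0, 2.971]
wrist_force: [-2.2, -0.3, 2.8]
opening: 0.3
```

carry_out:
  plan:
    - {"jaw": 0.47, "tx": 0.0, "ty": 0.0, "tz": 0.0, "ax": 0.0, "ay": 0.0, "az": 0.0}
    - {"jaw": 0.47, "tx": 0.0, "ty": 0.0, "tz": 0.0, "ax": 0.0, "ay": 0.0, "az": 0.0}
    - {"jaw": 0.47, "tx": 0.0, "ty": 0.0, "tz": 0.0, "ax": 0.0, "ay": 0.0, "az": 0.0}
    - {"jaw": 0.47, "tx": 0.0, "ty": 0.0, "tz": 0.03, "ax": 0.0, "ay": 0.0, "az": 0.0}
    - {"jaw": 0.47, "tx": 0.0, "ty": 0.0, "tz": 0.08, "ax": 0.0, "ay": 0.0, "az": 0.0}
    - {"jaw": 0.47, "tx": 0.0, "ty": 0.0, "tz": 0.13, "ax": 0.0, "ay": 0.0, "az": 0.0}
    - {"jaw": 0.47, "tx": -0.05, "ty": -0.25, "tz": 0.15, "ax": 0.0, "ay": 0.0, "az": 0.0}
    - {"jaw": 0.47, "tx": -0.05, "ty": -0.25, "tz": 0.15, "ax": 0.0, "ay": 0.0, "az": 0.0}
    - {"jaw": 0.47, "tx": -0.05, "ty": -0.25, "tz": 0.15, "ax": 0.0, "ay": 0.0, "az": 0.0}
    - {"jaw": 0.47, "tx": -0.05, "ty": -0.25, "tz": 0.15, "ax": 0.0, "ay": 0.0, "az": 0.0}
    - {"jaw": 0.47, "tx": -0.05, "ty": -0.25, "tz": 0.15, "ax": 0.0, "ay": 0.0, "az": 0.0}
    - {"jaw": 0.47, "tx": -0.05, "ty": -0.25, "tz": 0.15, "ax": 0.0, "ay": 0.0, "az": 0.0}

```text
time: 23.6
tool_pos: [0.5377, 0.0216, 0.1959]
tool_rot: [-3.14, 0.001, 2.966]
wrist_force: [0.2, 0.7, 0.3]
opening: 0.467
```

carry_out:
  plan:
    - {"jaw": 0.47, "tx": 0.0, "ty": 0.0, "tz": 0.0, "ax": 0.0, "ay": 0.0, "az": 0.0}
    - {"jaw": 0.47, "tx": 0.0, "ty": 0.0, "tz": 0.0, "ax": 0.0, "ay": 0.0, "az": 0.0}
    - {"jaw": 0.47, "tx": 0.0, "ty": 0.0, "tz": 0.0, "ax": 0.0, "ay": 0.0, "az": 0.0}

```text
time: 23.9
tool_pos: [0.5385, 0.0278, 0.195]
tool_rot: [3.141, -0.0, 2.973]
wrist_force: [0.2, 0.6, -0.5]
opening: 0.47
```

```bash
python3 - <<'E'
from h import *
s=read_state(); print(s['time'],s['tool_pos'],s['wrist_force'])
snap('top','t5'); im,d,K,R,t=load('t5'); P=cloud(d,K,R,t); x,y,z=np.moveaxis(P,-1,0)
for n,a,b,h in(('pulley',.570,.173,.054),('bearing',.468,.190,.0375),('slip',.486,.294,.052),('reg',.5887,.2768,.046),('oldp',.460,-.195,.034),('oldb',.613,-.335,.0175)):
    m=((np.hypot(x-a,y-b)<.045)&(z>h-.006)&(z<h+.01)).astype(np.uint8)
    if m.sum()<10: print(n,'hidden'); continue
    c=max(cv2.findContours(m,0,1)[0],key=cv2.contourArea); w=np.float32(ray(K,R,t,c[:,0,:],h)[:,:2]*1000)
    print(n,m.sum(),np.median(z[m>0]).round(4),np.round(z[m>0].std(),4),cv2.minEnclosingCircle(w),cv2.minAreaRect(w))
cv2.imwrite('pics/t5c.png',cv2.resize(im[140:270,120:440,::-1],None,fx=2.5,fy=2.5,interpolation=2))
E
```

```text
23.9 [0.53852358 0.02777929 0.19495443] [ 0.2440784   0.59539906 -0.48385532]
pulley 257 0.0554 0.002 ((571.9876708984375, 178.14434814453125), 29.432491302490234) ((573.6192016601562, 187.34971618652344), (34.14705276489258, 57.27984619140625), 78.47740173339844)
bearing 75 0.039 0.0019 ((471.26324462890625, 199.47915649414062), 17.286771774291992) ((473.06243896484375, 203.29444885253906), (14.771624565124512, 34.31370544433594), 64.7525863647461)
slip 133 0.0531 0.0025 ((487.64703369140625, 293.9936828613281), 15.269981384277344) ((488.00531005859375, 293.3265380859375), (29.396303176879883, 27.614601135253906), 64.15536499023438)
reg 185 0.0443 0.003 ((588.981689453125, 274.9996643066406), 28.65867805480957) ((589.5226440429688, 277.53472900390625), (29.800994873046875, 57.090911865234375), 77.95408630371094)
oldp 507 0.0353 0.002 ((459.90252685546875, -194.66944885253906), 29.963041305541992) ((460.1385192871094, -194.9017333984375), (56.313785552978516, 58.93915557861328), 0.38993769884109497)
oldb 219 0.0191 0.0021 ((615.2567749023438, -334.6100158691406), 20.387353897094727) ((615.2644653320312, -334.5986022949219), (36.85453414916992, 39.1252555847168), 0.4374932050704956)
```

View pics/t5c.png

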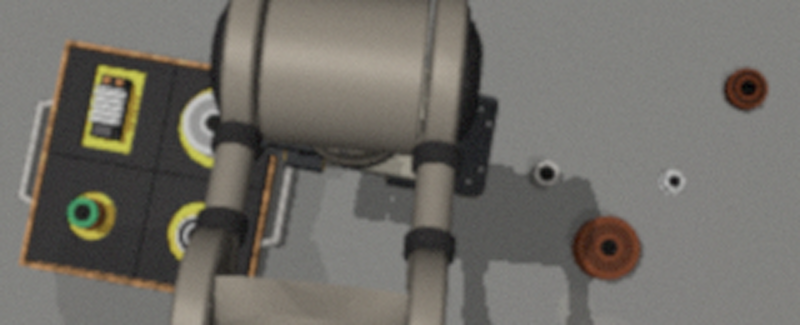

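The regulator at (113,105), slip ring (90,213), pulley (205,125) and bearing (190,235) all lie in their recesses. The old parts at (607,247) and (746,89) haven't moved. The arm is clear, so I'll hand in.

```bash
python3 -c "
from rig import *
print(close_job())"
```

```text
the job is handed in; nothing more can be done
None
```

The kit tray is loaded: the new pulley, bearing, slip ring and voltage regulator each went into their own recess, in that order. Each part was lowered until the wrist force showed it touching the floor (6.5 N at most), then released. The job was handed in at about 24 s.

**Checks after placing:**
- **Seating:** top heights came out at 0.055, 0.039, 0.053 and 0.044 m for pulley, bearing, slip ring and regulator. The expected heights are 0.054, 0.0375, 0.052 and 0.046. The first three read 1–2 mm high, matching the cameras' usual bias. The regulator's reading mixes in its lower block.
- **Centring:** all four are within about 2 mm of their recess centres, and the regulator is square in its recess to about 2°.
- **Old parts and arm:** the old pulley and bearing read where they were at the start, to within 0.5 mm in the final check. The arm was clear of everything.

**Failed or disagreed:**
- The first move call was rejected, so the arm stayed still until I filled in every field.
- For the regulator's position before pickup, the top and wrist cameras differed by about 3 mm. I used the wrist reading and the grip was good.
- In the last top view the arm partly hid the pulley and bearing, so their centring comes from earlier, unobstructed views.

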